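# Fit a fresh filter cartridge in its bayonet housing

### The arm

A 6-joint arm with a two-finger parallel gripper is mounted at the origin on a cart in front of the work surface, level with it; the furniture and walls round the work are solid. World frame = base frame: x ahead of the robot, y to its left, z up, the work surface at z = 0. Lengths are in m, angles in rad, forces in N, time in s.
With the tool pointing down it reaches from about 0.25 to 0.725 m from the base axis. Payload 4 kg.
Tool frame: the origin (TCP) lies between the finger pads; the fingertips stand 25 mm ahead of it and the grasp point (between the pads) lies 6 mm ahead of it; z points along the fingers, y is the line along which they close (so a half turn about z gives the same grasp; the last joint's range is limited). The gripper opens to 85 mm and grips with 20 to 120 N. Pads are 22 mm wide; open, the fingers measure 114 mm over their backs; the gripper's body (76 mm by 85 mm) begins 54 mm behind the grasp point. The pads swing forward as they close: fully open they stand 13 mm farther back than shut.
Start: joints at [1.332, 0.241, 0.005, 1.335, 0, 1.571], TCP at [0.118, 0.486, 0.256] pointing down, gripper open.
Joint ranges: [-2.72, 2.72], [-1.05, 1.87], [-1.09, 1.28], [-1.99, 2.15], [-1.42, 1.44], [-3.14, 3.14]. Speed limits (rad/s): [2.79, 2.79, 3.14, 3.14, 3.14, 3.14].

### API

Orientations are given as a unit quaternion [x, y, z, w].
In Python, from workcell import bot gives the robot as it stands. The module is installed in compiled form; this text tells all that it offers.
- The arm moves only by the shell command python3 -m pendant 'ROWS'. ROWS is JSON, one flat list of numbers, 7 for each row, row after row: the shift along the tool's x, y, z normalised to -1 to 1, where 1 is 0.5 m, then the turn, a rotation vector about the tool's x, y, z normalised to -1 to 1, where 1 is 180 degrees, then the opening, from 0 (shut) to 1 (fully open). In form: [tx, ty, tz, ax, ay, az, fingers, tx, ty, tz, ax, ay, az, fingers, ...]. A call has exactly 10 rows; each row is the pose to reach, as a shift and turn from the pose commanded when the call began, along the tool's axes at that moment, turning the shorter way round; what a row does not reach only later rows make up. A row lasts 1/12 s, in which the tool goes at most 41.7 mm and 7.16 degrees, less where a joint would pass 70% of its speed; a pose out of reach is approached as far as the arm can. A call with a number of a shift or a turn outside -1 to 1 is refused whole. A call with a gripper value outside its range is refused whole. The fingers move at their own pace and stop on an object; the grip force is fixed at half the most. Time passes only in rows, so rows that repeat a pose let the fingers close, or fill a call up. It gives the time, the measured TCP pose, the force, the opening and the grip force at its end, in the units of the state.
- bot.get_obs(): the state, without advancing time (a new reading comes with each control period).
- bot.camera(name): name is "scene" or "top" or "wrist"; returns a dict with "pixels" (480x640x3 uint8, red, green, blue), "mtx" (3x3 intrinsics, pixels), "k1" (the pictures are not rectified: a ray, as slopes to the right and down, at radius r is drawn at 1 + k1 r^2 times it, then the intrinsics apply), "cam_to_world" (4x4, takes a point from camera to world coordinates); the wrist camera has in their place "hand_eye" (4x4, takes a point from camera to tool coordinates, whose origin is the TCP and whose axes are the flange's). Camera axes: x right, y up, looking along -z (the intrinsics and any distortion apply to the point x, -y, -z); pixel columns grow to the right and rows downward; lengths in m; the calibration is good to about 2 mm. A picture is of the moment at which its call begins: read the wrist's pose just before it. There is no depth.
- bot.job_done(): hands the job in; it is judged then, once.
The state is a dict: "clock": time; "joint_pos": joint angles; "joint_vel": joint speeds; "tau": joint torques, N m; "eef_pos": TCP position; "tool_rot": TCP orientation; "ft_force": force on the tool from outside, world axes, zero at the start; "ft_torque": the same for the moment, N m; "grip_width": finger opening in m; "grasp_force": force on a finger pad.
Only numpy, scipy, OpenCV 4.12 (cv2) and the standard library are available. Lean on these libraries where they do the work, as an engineer would, in place of code of your own. Each camera call takes 0.05 s, during which the arm holds its last target. There are 200 camera calls.

### The job

Swing the orange dust cover fully aside from the filter housing, then fit the blue-headed fresh filter cartridge: lower it with its two pins in the entry slots, push it down against the spring, turn it clockwise (seen from above) about a quarter turn, and let the spring lift it until the pins click home in their notches. Let go of it, and leave the grey-headed used cartridge and the glassware and bottles standing where they are.

Things in the scene. Friction and masses are not known exactly. Their poses are not given: they have to be found in the camera images.
- filter_housing: White round filter housing on a fixed square aluminium base plate (104 x 104 x 8 mm). Origin: on the bore axis at the table surface, z up, x towards one locking notch. Upright tube, bore 45 mm, outside 60 mm, flat rim 62 mm up; two J-shaped slots through the wall, half a turn apart. Hose barbs stick out low down to 63 mm from the axis. The cover's pivot post is 48 mm out along +x.
- entry_slot (a point): Middle of the open top of one entry slot, in the rim 62 mm above the table, 26 mm from the bore axis, 75 degrees counter-clockwise (seen from above) from the housing's x axis; the other entry is opposite. Each is 30 degrees (about 13 mm) wide and goes down to 34 mm above the table, where a cross channel 34 to 46 mm above the table runs clockwise to the locking notch.
- lock_notch (a point): Middle of the roof of one locking notch, 54 mm above the table, 26 mm from the bore axis on the housing's x axis; the other is opposite. Green dots mark both. The notch is 30 degrees wide and rises 8 mm from the cross channel; a solid wall at its far side stops the turn. Locked, pins under the roof, the cartridge's underside is 28.5 mm above the table.
- plunger (a joint): Travel of the sprung steel plate in the bore, m pushed down; at 0 its top is 36 mm above the table and the cartridge just touches it. It pushes up with 2.4 N at 0, 7 N at 0.0075 (locked) and about 13.5 N at 0.0185. To turn, the cartridge's underside must be 15.5 (pins on the slot bottom, 15 N) to 20 mm above the table; let go unlocked, it rises to about 36 mm.
- fresh_filter: Fresh filter cartridge: white body, blue head and bands, about 100 g, standing upright. Origin: centre of its underside, z up its axis. Body 41.4 mm in diameter, foot chamfered, 52 mm tall; head disc 48 mm in diameter from 52 to 60 mm. Two steel pins (7 mm thick) reach 28 mm from the axis along +x and -x, 22 mm above the underside. A half turn makes no difference.
- fresh_filter_bar (a point): Middle of the fresh cartridge's upright blue bar handle, on its axis 77 mm above its underside: 46 mm long along the cartridge's x axis (in line with the pins), 14 mm thick, from 60 to 94 mm above the underside.
- dust_cover (a joint): Swing of the flat orange dust cover about the upright pivot: 0 = over the bore, grows clockwise seen from above, to the stop at 1.75 rad (fully aside). Light friction holds it where it is left (about 0.7 N at the knob). The cover is a 62 mm disc, 5 mm thick, underside 64 mm above the table, its centre 48 mm from the pivot.
- cover_knob (a point): Centre of the top of the upright round black knob on the dust cover; knob 12 mm in diameter, 30 mm tall, standing on the cover (its foot is 69 mm and its top 99 mm above the table), 70 mm from the pivot and 22 mm beyond the disc's centre.
- cover_hinge (a point): Point on the upright pivot axis of the dust cover, at the height of the cover's underside (64 mm above the table).
- used_filter: Used filter cartridge, same shape and size as the fresh one but with brown body and grey head; not to be used or moved. Origin: centre of its underside.
- stoppered_flask: Conical flask with stopper, 64 mm diameter, 117 mm tall, at the right. Origin: centre of its underside.
- dropper: Brown dropper bottle with black top, 33 mm diameter, 99 mm tall, behind the cartridges. Origin: centre of its underside.
- big_beaker: Glass beaker, 71 mm diameter, 90 mm tall, at the left. Origin: centre of its underside.
- wash_bottle: White wash bottle with red cap, 200 mm tall, at the far left. Origin: on its underside.
There are look-alikes about, which are no part of the job. Leave any red look-alike of the fresh_filter alone.

How it is judged:
On the way, in this order (a step that is already met when the one before it is completed fails the run):
1. the dust cover is swung aside (beyond 1.3 rad) (value of joint dust_cover above 1.3 rad), for 0.2 s.
2. the fresh cartridge is in the bore and pushed down against the spring (underside less than 22 mm above the housing's origin) (horizontal distance between fresh_filter and filter_housing below 0.006 m and z of fresh_filter in the frame of filter_housing below 0.022 m), for 0.05 s.
At the end, for the whole second after the job is handed in: The dust cover stands aside (beyond 1.3 rad); the fresh cartridge is locked in the housing: within 5 mm of the bore axis, underside 25.5 to 31.5 mm above the housing's origin, pins within 0.2 rad of the housing's x axis (either way round), within 0.12 rad of upright, at rest and released (value of joint dust_cover above 1.3 rad and horizontal distance between fresh_filter and filter_housing below 0.005 m and z of fresh_filter in the frame of filter_housing between 0.0255 and 0.0315 m and angle between the x axis of fresh_filter and the x axis of filter_housing, either way round below 0.2 rad and angle between fresh_filter's own z axis and vertical below 0.12 rad and linear speed of fresh_filter below 0.02 m/s); the robot touches nothing.
It fails at once if the used cartridge is moved more than 30 mm or tipped (distance of used_filter from where it was at the start of the episode above 0.03 m or angle between used_filter's own z axis and vertical above 0.5 rad).
It fails at once if the flask, beaker, dropper or wash bottle is moved more than 30 mm or tipped (distance of any of stoppered_flask, dropper, big_beaker, wash_bottle from where it was at the start of the episode above 0.03 m or angle between any of stoppered_flask, dropper, big_beaker, wash_bottle's own z axis and vertical above 0.5 rad).
It also fails if it takes over 61 s, if anything falls off the work surface, if the arm or the gripper's body presses on something with over 40 N, if the wrist force passes 120 N, or if a joint passes its speed limit or range.

## Working session

There is one attempt and no reset: what is moved stays moved. The work goes in short steps, Python scripts to look and compute and a shell command to move; the robot and the scene stay as the last step left them, time stands still between calls to the robot, and variables do not carry over. Pictures are saved under pics/ and viewed, at most 10 in all, crops included, and the job is handed in when it is done.

```bash
mkdir -p pics; cat > h.py <<'E'
import numpy as np, cv2
from workcell import bot
from scipy.spatial.transform import Rotation as R
def snap(n,f=None):
    o=bot.get_obs(); c=bot.camera(n)
    if 'hand_eye' in c:
        T=np.eye(4);T[:3,:3]=R.from_quat(o['tool_rot']).as_matrix();T[:3,3]=o['eef_pos'];c['cam_to_world']=T@c['hand_eye']
    if f: cv2.imwrite('pics/'+f,c['pixels'][:,:,::-1])
    return c
def ray(c,uv,z):
    K=np.array(c['mtx'],float); uv=np.atleast_2d(np.array(uv,float))
    d=cv2.undistortPoints(uv[:,None],K,np.array([c['k1'],0,0,0,0.]))[:,0]
    T=np.array(c['cam_to_world']); D=np.c_[d[:,0],-d[:,1],-np.ones(len(d))]@T[:3,:3].T
    return T[:3,3]+D*((z-T[2,3])/D[:,2])[:,None]
def delta(p,yaw=None):
    """normalised tool shift to world TCP p; tool down, yaw = world angle of tool y axis"""
    o=bot.get_obs(); r=R.from_quat(o['tool_rot']); t=r.inv().apply(np.array(p)-o['eef_pos'])/.5
    a=np.zeros(3)
    if yaw is not None:
        y=np.array([np.cos(yaw),np.sin(yaw),0]); z=np.array([0,0,-1.]); M=np.c_[np.cross(y,z),y,z]
        c=[(r.inv()*R.from_matrix(M@np.diag([s,s,1]))).as_rotvec()/np.pi for s in(1,-1)]
        a=min(c,key=lambda v:np.linalg.norm(v)); print('alt',[np.round(x,4) for x in c])
    print('row',np.round(t,4),np.round(a,4))
E
python3 - <<'E'
from h import *
o=bot.get_obs();print(o)
for n in('top','scene'):
    c=snap(n,n+'0.png');print(n,c['mtx'],c['k1'],np.round(c['cam_to_world'],3))
E
```

```text
{'clock': 0.0, 'joint_pos': array([1.33200648e+00, 2.41399378e-01, 3.74098686e-03, 1.33521134e+00,
       3.55088236e-05, 1.57081006e+00]), 'joint_vel': array([-0.00038941, -0.00055945, -0.00282151,  0.00112862,  0.00099414,
       -0.00028062]), 'tau': array([-1.29696684e-05, -3.72318828e+01,  2.52408099e+01,  1.69316644e-02,
        5.49058313e-05,  3.48583072e-06]), 'eef_pos': array([0.11811744, 0.48525431, 0.2554261 ]), 'tool_rot': array([ 1.19118232e-01,  9.92879535e-01, -1.02720796e-03, -1.41104062e-04]), 'ft_force': array([ 0.30649449, -0.66128836,  0.58919903]), 'ft_torque': array([ 0.03099875, -0.02291511,  0.02552279]), 'grasp_force': 0.0, 'grip_width': 0.08529570384464787}
top [[564.5777238    0.         322.308056  ]
 [  0.         564.5777238  231.37424295]
 [  0.           0.           1.        ]] -0.07563130988775461 [[-0.285  0.771 -0.569 -0.478]
 [-0.959 -0.233  0.163  0.357]
 [-0.007  0.592  0.806  1.475]
 [ 0.     0.     0.     1.   ]]
scene [[433.55817899   0.         314.19176309]
 [  0.         433.55817899 241.88953269]
 [  0.           0.           1.        ]] -0.07888583656449256 [[ 0.81   0.318 -0.493 -0.109]
 [-0.586  0.418 -0.694 -0.789]
 [-0.014  0.851  0.525  0.753]
 [ 0.     0.     0.     1.   ]]
```

View pics/top0.png

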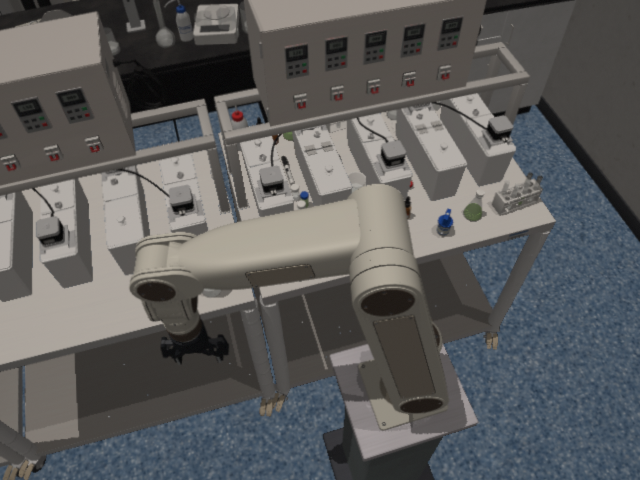

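View pics/scene0.png

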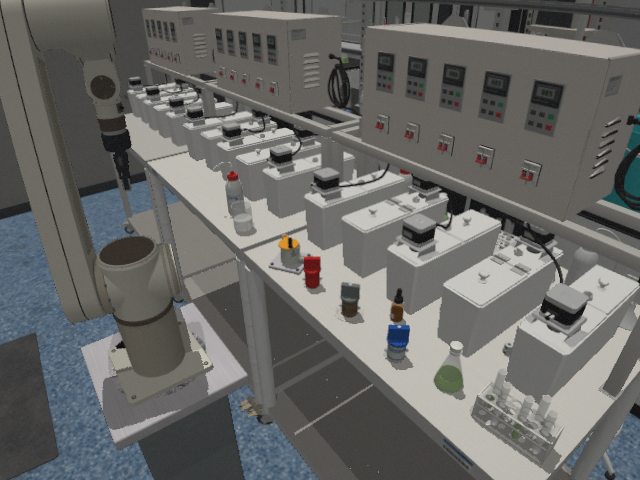

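Candidates in the scene view: blue-headed (398,340) is the fresh one, red-headed (312,270) the look-alike, grey-headed (349,298) the used one. Also there: the orange cover and housing (290,248), dropper (398,305), flask (450,370), beaker (243,225) and wash bottle (234,192). I choose the blue one and check it in a crop.

```bash
python3 - <<'E'
from h import *
c=snap('scene');p=c['pixels']
hsv=cv2.cvtColor(p,cv2.COLOR_RGB2HSV)
def blobs(n,c,lo,hi,z):
    hsv=cv2.cvtColor(c['pixels'],cv2.COLOR_RGB2HSV)
    k,l,s,ce=cv2.connectedComponentsWithStats(cv2.inRange(hsv,lo,hi))
    for i in range(1,k):
        if s[i,4]>25: print(n,ce[i].round(1),s[i],ray(c,ce[i],z)[0].round(3))
blobs('orange',c,(8,150,120),(22,255,255),.069)
blobs('blue',c,(105,150,60),(125,255,255),.077)
blobs('red',c,(0,200,80),(5,255,255),.077)
t=snap('top')
blobs('topblue',t,(105,180,60),(125,255,255),.08)
for n,u in dict(used=(349,315),flask=(449,385),dropper=(397,318),beaker=(243,232),wash=(235,213),usedtop=(350,284)).items(): print(n,ray(c,u,0 if n!='usedtop' else .094)[0].round(3))
cv2.imwrite('pics/crop1.png',cv2.resize(p[220:400,220:460],None,fx=3.3,fy=3.3,interpolation=cv2.INTER_CUBIC)[:,:,::-1])
E
```

```text
orange [284.1 242.9] [279 235  11  15 103] [0.457 0.165 0.069]
orange [294.2 243.3] [292 239   6  10  43] [0.48  0.145 0.069]
blue [398.  335.3] [388 325  22  22 399] [ 0.442 -0.325  0.077]
red [312.3 258.9] [304 258  15   4  27] [0.467 0.034 0.077]
red [311.9 272.3] [304 260  16  27 110] [ 0.429 -0.017  0.077]
topblue [445.1 220.8] [439 215  13  12 113] [ 0.436 -0.303  0.08 ]
used [ 0.457 -0.142  0.   ]
flask [ 0.484 -0.449  0.   ]
dropper [ 0.548 -0.225 -0.   ]
beaker [0.439 0.408 0.   ]
wash [0.481 0.552 0.   ]
usedtop [ 0.462 -0.135  0.094]
```

View pics/crop1.png

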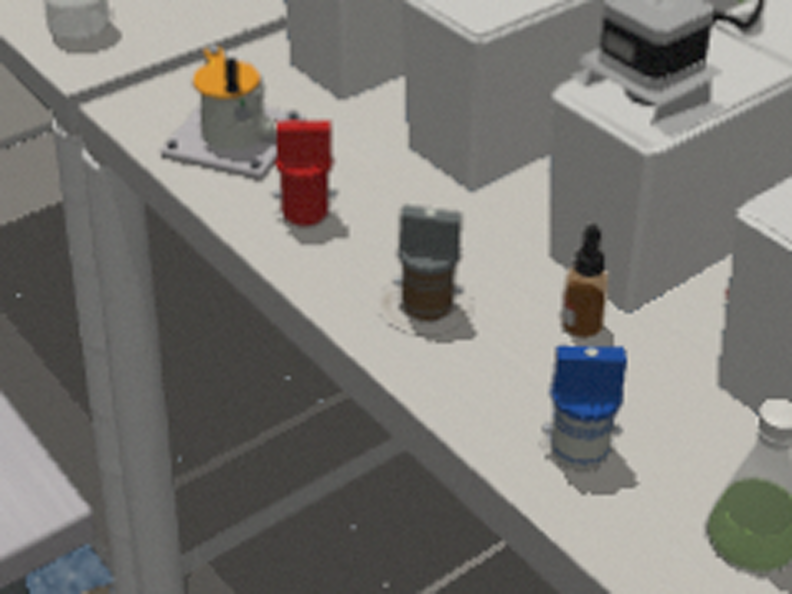

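The crop shows the blue head, the white body with blue bands and the pins, so this is the fresh cartridge. It also shows the housing at crop (232,120), with the knob at (232,75) and the pivot post at (212,55). Next I work out a move above the housing for a wrist look.

```bash
python3 - <<'E'
from h import *
delta([.41,.12,.33],0.0)
delta([.41,.12,.33],np.pi/2)
c=snap('wrist');print(np.round(c['hand_eye'],3),c['mtx'][0],c['k1'])
E
```

```text
alt [array([-3.00e-04,  3.00e-04,  4.24e-01]), array([-3.00e-04, -4.00e-04, -5.76e-01])]
row [-0.74   -0.5724 -0.1477] [-3.00e-04  3.00e-04  4.24e-01]
alt [array([-0.0004, -0.    , -0.076 ]), array([-1.00e-04,  6.00e-04,  9.24e-01])]
row [-0.74   -0.5724 -0.1477] [-0.0004 -0.     -0.076 ]
[[ 0.     0.96   0.279  0.071]
 [ 1.    -0.     0.001 -0.   ]
 [ 0.001  0.279 -0.96  -0.118]
 [ 0.     0.     0.     1.   ]] [370.86473881   0.         313.5664772 ] -0.0697843292442117
```

```bash
python3 -m pendant '[-0.074,-0.057,-0.015,0,0,-0.008,1,-0.148,-0.114,-0.03,0,0,-0.015,1,-0.222,-0.172,-0.045,0,0,-0.023,1,-0.296,-0.229,-0.06,0,0,-0.03,1,-0.37,-0.286,-0.074,0,0,-0.038,1,-0.444,-0.343,-0.089,0,0,-0.046,1,-0.518,-0.4,-0.104,0,0,-0.053,1,-0.592,-0.458,-0.119,0,0,-0.06,1,-0.666,-0.515,-0.133,0,0,-0.068,0,-0.74,-0.572,-0.148,0,0,-0.076,0]'
python3 - <<'E'
from h import *
o=bot.get_obs();print(o['eef_pos'],o['clock'])
delta([.41,.12,.33],np.pi/2)
E
```

```text
clock: 1.08
eef_pos: [0.3758, 0.1623, 0.322]
tool_rot: [-0.001, 1.0, 0.0, 0.0]
ft_force: [0.9, 0.7, 0.7]
grip_width: 0.0639
grasp_force: 0.0
[0.37580503 0.16234937 0.32200818] 1.0833
alt [array([0.0001, 0.0002, 0.0004]), array([-3.000e-04,  2.000e-04, -9.996e-01])]
row [-0.0683 -0.0848 -0.016 ] [0.0001 0.0002 0.0004]
```

```bash
python3 -m pendant '[0,0,0,0,0,0,0,0,0,0,0,0,0,0,0,0,0,0,0,0,0,0,0,0,0,0,0,0,0,0,0,0,0,0,0,0,0,0,0,0,0,0,0,0,0,0,0,0,0,0,0,0,0,0,0,0,0,0,0,0,0,0,0,0,0,0,0,0,0,0]'
python3 - <<'E'
from h import *
c=snap('wrist','w1.png');h=cv2.cvtColor(c['pixels'],cv2.COLOR_RGB2HSV)
for n,lo,hi,z in(('orange',(8,150,100),(22,255,255),.069),('green',(45,120,60),(80,255,255),.05)):
    k,l,s,ce=cv2.connectedComponentsWithStats(cv2.inRange(h,lo,hi))
    for i in range(1,k):
        if s[i,4]>15: print(n,ce[i].round(1),s[i],ray(c,ce[i],z)[0].round(3))
E
```

```text
clock: 1.92
eef_pos: [0.3749, 0.1645, 0.3215]
tool_rot: [-0.0, 1.0, 0.0, 0.0]
ft_force: [0.5, -0.4, 0.0]
grip_width: 0.0001
grasp_force: 0.0
orange [316.  276.5] [ 285  261   73   45 1079] [0.456 0.167 0.069]
```

View pics/w1.png

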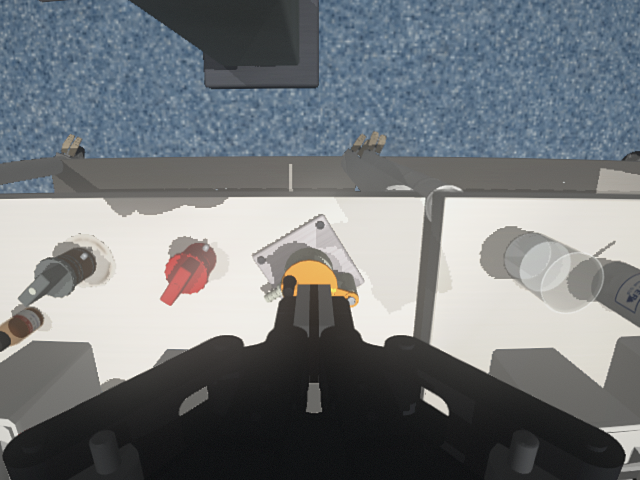

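The wrist view shows the cover's orange at (305,275), the pivot lug near (350,297) and the knob near (290,287), partly hidden by the fingers. I shift 0.1 m forward to clear the view.

```bash
python3 -m pendant '[-0.05,0,0,0,0,0,0,-0.1,0,0,0,0,0,0,-0.15,0,0,0,0,0,0,-0.2,0,0,0,0,0,0,-0.2,0,0,0,0,0,0,-0.2,0,0,0,0,0,0,-0.2,0,0,0,0,0,0,-0.2,0,0,0,0,0,0,-0.2,0,0,0,0,0,0,-0.2,0,0,0,0,0,0]'
python3 - <<'E'
from h import *
c=snap('wrist');h=cv2.cvtColor(c['pixels'],cv2.COLOR_RGB2HSV)
m=cv2.inRange(h,(8,150,100),(22,255,255))
k,l,s,ce=cv2.connectedComponentsWithStats(m)
for i in range(1,k):
    if s[i,4]>15: print(ce[i].round(1),s[i],ray(c,ce[i],.069)[0].round(3))
cv2.imwrite('pics/w2.png',cv2.resize(c['pixels'][120:300,220:460],None,fx=3.3,fy=3.3,interpolation=cv2.INTER_CUBIC)[:,:,::-1])
np.savez('w2',**{k:c[k] for k in('pixels','mtx','k1','cam_to_world')})
E
```

```text
clock: 2.8
eef_pos: [0.4744, 0.1643, 0.322]
tool_rot: [-0.0, 1.0, 0.0, 0.0]
ft_force: [0.2, 1.1, -0.7]
grip_width: 0.0002
grasp_force: 0.0
[353.  215.5] [348 213  12   5  19] [0.488 0.204 0.069]
```

View pics/w2.png

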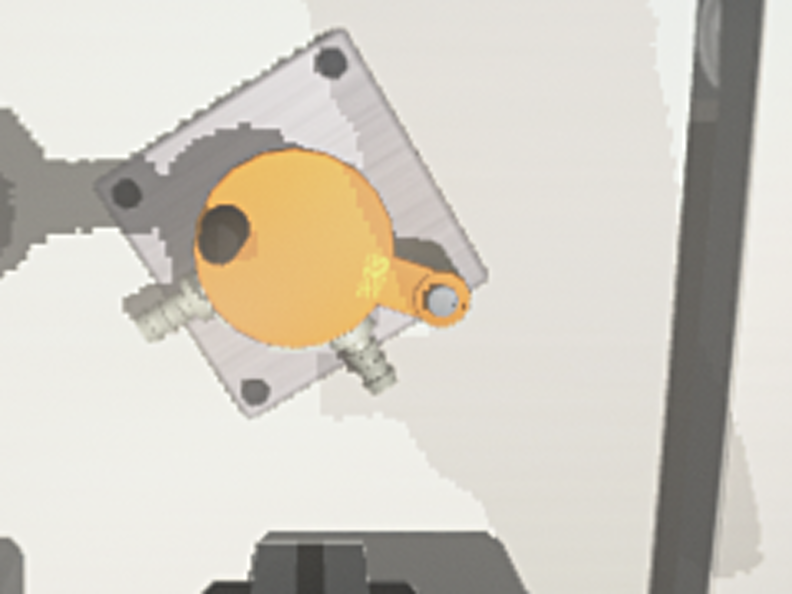

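The crop clearly shows the cover disc at crop (294,248), the knob at (222,232) and the pivot at (442,300), so the cover is closed.

```bash
python3 - <<'E'
from h import *
c=dict(np.load('w2.npz'))
f=lambda x,y:(220+x/3.3,120+y/3.3)
h=cv2.cvtColor(c['pixels'],cv2.COLOR_RGB2HSV)
m=cv2.inRange(h,(8,70,100),(28,255,255));m=cv2.morphologyEx(m,cv2.MORPH_OPEN,np.ones((25,25)))
m=cv2.convexHull(np.argwhere(m)[:,::-1].astype(np.int32));(x,y),r=cv2.minEnclosingCircle(m);print(x,y,r)
P=ray(c,f(442,300),.072)[0];D=ray(c,f(294,248),.069)[0];K=ray(c,f(220,230),.099)[0]
cor=np.array([ray(c,f(*q),.008)[0] for q in((345,30),(485,275),(252,415),(98,185))])
B=cor.mean(0);print('pivot',P,'disc',D,'knob',K,'plate',B)
e=[np.arctan2(*(cor[i]-cor[(i+1)%4])[1::-1])%(np.pi/2) for i in range(4)];print('plate yaw mod90',np.degrees(e))
print('d',np.linalg.norm((P-B)[:2]),np.linalg.norm((P-D)[:2]),np.linalg.norm((P-K)[:2]))
for q in(B,D,K):print(np.degrees(np.arctan2(*(P-q)[1::-1])))
E
```

```text
309.26727294921875 194.5872039794922 30.173505783081055
pivot [0.48297449 0.20477971 0.072     ] disc [0.4674304  0.15933109 0.069     ] knob [0.45718627 0.13900161 0.099     ] plate [0.47150527 0.15887446 0.008     ]
plate yaw mod90 [30.98118162 32.04220325 32.11574568 31.3238999 ]
d 0.04731632552706777 0.04803328534769805 0.07065260656834374
75.97208976274274
71.11856290186164
68.59240166072175
```

```bash
python3 -m pendant '[-0.022,-0.068,0,0,0,0.037,0,-0.022,-0.068,0.05,0,0,0.074,0,-0.022,-0.068,0.11,0,0,0.111,0,-0.022,-0.068,0.18,0,0,0.111,0,-0.022,-0.068,0.25,0,0,0.111,0,-0.022,-0.068,0.32,0,0,0.111,0,-0.022,-0.068,0.38,0,0,0.111,0,-0.022,-0.068,0.434,0,0,0.111,0,-0.022,-0.068,0.434,0,0,0.111,0,-0.022,-0.068,0.434,0,0,0.111,0]'
cat > arc.py <<'E'
from h import *
import sys
a,b,d0,d1,n=map(float,sys.argv[1:6]);o=bot.get_obs();r=R.from_quat(o['tool_rot']);p0=o['eef_pos']
print(p0,np.degrees(np.arctan2(*r.as_matrix()[1::-1,0])),'j6',o['joint_pos'][5])
P=np.array([.4827,.2056])
for i in range(1,int(n)+1):
    f=np.radians(a+(b-a)*i/n);d=d0+(d1-d0)*min(1,i/2);t=np.array([np.sin(f),-np.cos(f)])
    q=P+.07*np.array([np.cos(f),np.sin(f)])-d*t
    print(np.round(r.inv().apply(np.r_[q,.105]-p0)/.5,3),np.round((a-(a+(b-a)*i/n))/180,3))
E
python3 arc.py 250 205 .028 .017 10
```

```text
clock: 3.68
eef_pos: [0.4848, 0.13, 0.1038]
tool_rot: [0.173, 0.985, -0.001, -0.002]
ft_force: [-0.1, -0.5, 0.6]
grip_width: 0.0003
grasp_force: 0.0
[0.48477403 0.13000217 0.10380054] 160.02810365635506 j6 0.610570768863967
[ 0.022 -0.002 -0.002] 0.025
[ 0.044 -0.003 -0.002] 0.05
[ 0.055 -0.003 -0.002] 0.075
[ 0.067 -0.003 -0.002] 0.1
[ 0.078 -0.002 -0.002] 0.125
[ 0.089  0.001 -0.002] 0.15
[ 0.1    0.004 -0.002] 0.175
[ 0.11   0.007 -0.002] 0.2
[ 0.121  0.012 -0.002] 0.225
[ 0.131  0.018 -0.002] 0.25
```

```bash
python3 -m pendant '[0.022,-0.002,0,0,0,0.025,0,0.044,-0.003,0,0,0,0.05,0,0.055,-0.003,0,0,0,0.075,0,0.067,-0.003,0,0,0,0.1,0,0.078,-0.002,0,0,0,0.125,0,0.089,0.001,0,0,0,0.15,0,0.1,0.004,0,0,0,0.175,0,0.11,0.007,0,0,0,0.2,0,0.121,0.012,0,0,0,0.225,0,0.131,0.018,0,0,0,0.25,0]'; python3 arc.py 205 160 .017 .017 10
```

```text
clock: 4.52
eef_pos: [0.4293, 0.1616, 0.1075]
tool_rot: [0.539, 0.842, 0.002, 0.002]
ft_force: [0.4, -0.6, 0.1]
grip_width: 0.0
grasp_force: 0.5
[0.42925547 0.16158815 0.10746497] 114.7795840419807 j6 1.4988525370868155
[ 0.012 -0.008  0.005] 0.025
[ 0.023 -0.01   0.005] 0.05
[ 0.034 -0.01   0.005] 0.075
[ 0.045 -0.01   0.005] 0.1
[ 0.057 -0.009  0.005] 0.125
[ 0.068 -0.006  0.005] 0.15
[ 0.079 -0.003  0.005] 0.175
[0.089 0.    0.005] 0.2
[0.1   0.005 0.005] 0.225
[0.11  0.011 0.005] 0.25
```

```bash
python3 -m pendant '[0.011,-0.002,0,0,0,0.025,0,0.022,-0.004,0,0,0,0.05,0,0.033,-0.005,0,0,0,0.075,0,0.044,-0.005,0,0,0,0.1,0,0.056,-0.004,0,0,0,0.125,0,0.067,-0.001,0,0,0,0.15,0,0.078,0.002,0,0,0,0.175,0,0.088,0.005,0,0,0,0.2,0,0.099,0.01,0,0,0,0.225,0,0.11,0.016,0,0,0,0.25,0]'
python3 - <<'E'
from h import *
c=snap('scene');m=cv2.inRange(cv2.cvtColor(c['pixels'],cv2.COLOR_RGB2HSV),(8,150,120),(22,255,255))[200:280,240:340]
print((np.argwhere(m)[:,::-1].mean(0)+[240,200]),m.sum()/255)
E
```

```text
clock: 5.35
eef_pos: [0.4134, 0.2152, 0.1075]
tool_rot: [0.82, 0.572, 0.002, 0.001]
ft_force: [-0.4, -1.3, 0.1]
grip_width: 0.0002
grasp_force: 0.5
[272.65413534 237.83458647] 133.0
```

```bash
python3 -m pendant '[-0.02,0,0,0,0,0,0,-0.02,0,-0.06,0,0,0,0,-0.02,0,-0.13,0,0,-0.037,0,-0.03,0.03,-0.2,0,0,-0.074,0,-0.04,0.06,-0.27,0,0,-0.111,0,-0.05,0.1,-0.34,0,0,-0.148,0,-0.054,0.149,-0.41,0,0,-0.185,0,-0.054,0.149,-0.43,0,0,-0.222,0,-0.054,0.149,-0.43,0,0,-0.26,0,-0.054,0.149,-0.43,0,0,-0.297,0]'
python3 -m pendant '[0,0,0,0,0,-0.038,1,0,0,0,0,0,-0.076,1,0,0,0,0,0,-0.114,1,0,0,0,0,0,-0.152,1,0,0,0,0,0,-0.19,1,0,0,0,0,0,-0.228,1,0,0,0,0,0,-0.266,1,0,0,0,0,0,-0.304,1,0,0,0,0,0,-0.313,1,0,0,0,0,0,-0.313,1]'
python3 - <<'E'
from h import *
c=snap('wrist')
cv2.imwrite('pics/w3.png',cv2.resize(c['pixels'][120:300,220:460],None,fx=3.3,fy=3.3,interpolation=cv2.INTER_CUBIC)[:,:,::-1])
np.savez('w3',**{k:c[k] for k in('pixels','mtx','k1','cam_to_world')})
E
```

```text
clock: 6.23
eef_pos: [0.4732, 0.1623, 0.3225]
tool_rot: [0.471, 0.882, 0.002, 0.002]
ft_force: [-0.8, 0.8, -0.0]
grip_width: -0.0001
grasp_force: 0.0
clock: 7.07
eef_pos: [0.4721, 0.1626, 0.3209]
tool_rot: [0.001, 1.0, 0.0, 0.001]
ft_force: [0.4, -1.1, -1.1]
grip_width: 0.0853
grasp_force: 0.0
```

View pics/w3.png

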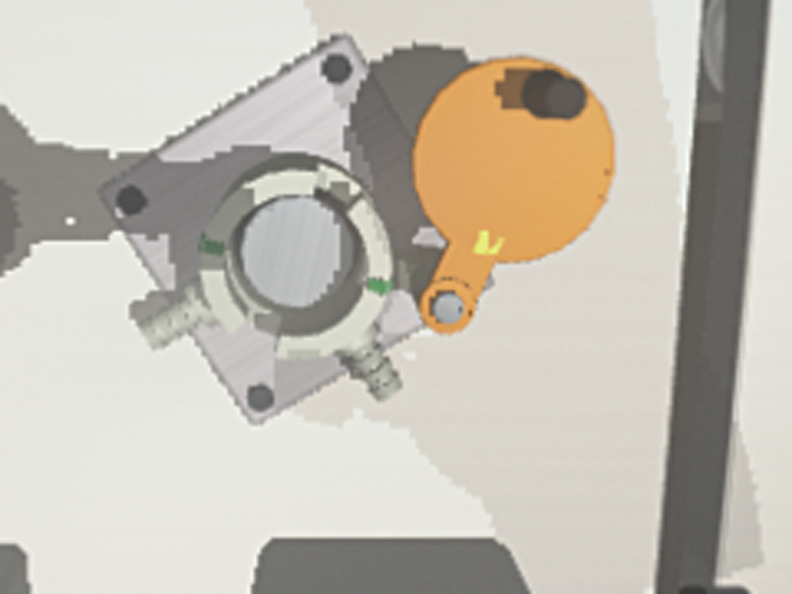

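The cover is fully aside: knob at crop (555,92), pivot at (447,308). The open bore has its rim centred near (296,263), with green dots at (212,245) and (378,287) and entry slots near (337,185) and (265,335). Next I compute the bore axis and work out a look at the fresh cartridge.

```bash
python3 - <<'E'
from h import *
c=dict(np.load('w3.npz'));f=lambda x,y:(220+x/3.3,120+y/3.3)
h=cv2.cvtColor(c['pixels'],cv2.COLOR_RGB2HSV)
m=cv2.inRange(h,(40,60,40),(85,255,255));m[:,:270]=0;m[:,345:]=0;m[:180]=0;m[230:]=0
k,l,s,ce=cv2.connectedComponentsWithStats(m);g=[ce[i] for i in range(1,k) if s[i,4]>4];print(g)
G=ray(c,g,.062);print('green',G,G.mean(0))
print('greenhand',ray(c,[f(212,245),f(378,287)],.062))
print('rim',ray(c,[f(297,262)],.062))
cor=ray(c,[f(348,35),f(98,188),f(253,423)],.008);print('plate',(cor[0]+cor[2])/2)
P=ray(c,f(447,308),.072)[0];Kn=ray(c,f(560,95),.099)[0];a=np.degrees(np.arctan2(*(Kn-P)[1::-1]));print('piv',P,'cover ang',a)
d=G[0]-G[-1];print('dots ang',np.degrees(np.arctan2(d[1],d[0]))%180)
# fresh in scene: top edge of head etc
delta([.52,-.31,.32],np.pi/2)
E
```

```text
[array([334.7 , 206.15])]
green [[0.47789402 0.18404719 0.062     ]] [0.47789402 0.18404719 0.062     ]
greenhand [[0.46539008 0.1321516  0.062     ]
 [0.47875704 0.18389923 0.062     ]]
rim [[0.47079343 0.15853967 0.062     ]]
plate [0.47173436 0.15851956 0.008     ]
piv [0.48326911 0.20460731 0.072     ] cover ang 158.2578482170814
dots ang 0.0
alt [array([ 0.0001,  0.0005, -0.001 ]), array([ 8.00e-04, -2.00e-04,  9.99e-01])]
row [-0.0987 -0.9451  0.0012] [ 0.0001  0.0005 -0.001 ]
```

```bash
python3 -m pendant '[0.005,-0.08,0,0,0,0,1,0.01,-0.16,0,0,0,0,1,0.015,-0.24,0,0,0,0,1,0.02,-0.32,0,0,0,0,1,0.025,-0.4,0,0,0,0,1,0.03,-0.48,0,0,0,0,1,0.035,-0.56,0,0,0,0,1,0.04,-0.64,0,0,0,0,1,0.044,-0.72,0,0,0,0,1,0.044,-0.8,0,0,0,0,1]'
python3 -m pendant '[0,-0.08,0,0,0,0,1,0,-0.15,0,0,0,0,1,0,-0.15,0,0,0,0,1,0,-0.15,0,0,0,0,1,0,-0.15,0,0,0,0,1,0,-0.15,0,0,0,0,1,0,-0.15,0,0,0,0,1,0,-0.15,0,0,0,0,1,0,-0.15,0,0,0,0,1,0,-0.15,0,0,0,0,1]'
python3 - <<'E'
from h import *
c=snap('wrist')
np.savez('w4',**{k:c[k] for k in('pixels','mtx','k1','cam_to_world')})
cv2.imwrite('pics/w4.png',cv2.resize(c['pixels'][120:300,220:460],None,fx=3.3,fy=3.3,interpolation=cv2.INTER_CUBIC)[:,:,::-1])
E
```

```text
clock: 7.95
eef_pos: [0.4479, -0.2386, 0.3205]
tool_rot: [0.002, 1.0, -0.0, 0.001]
ft_force: [0.2, -0.2, -0.1]
grip_width: 0.0849
grasp_force: 0.0
clock: 8.78
eef_pos: [0.4491, -0.3108, 0.3197]
tool_rot: [0.001, 1.0, -0.0, 0.0]
ft_force: [-0.4, -0.3, 0.1]
grip_width: 0.0853
grasp_force: 0.0
```

View pics/w4.png

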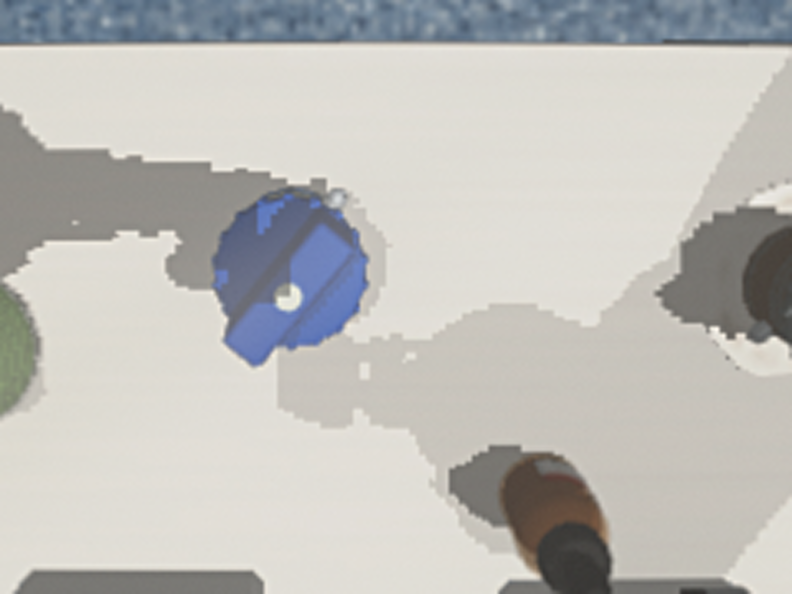

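The view shows the blue head at crop (290,268), the bar's top face with corners (322,222), (355,250), (258,366) and (225,340), and its white centre dot at (288,297).

```bash
python3 - <<'E'
from h import *
c=dict(np.load('w4.npz'));f=lambda x,y:(220+x/3.3,120+y/3.3)
q=ray(c,[f(322,222),f(355,250),f(258,366),f(225,340)],.094);print('bar',q.mean(0),np.linalg.norm(q[1]-q[2]),np.linalg.norm(q[0]-q[1]))
for a,b in((0,3),(1,2)):
    d=q[a]-q[b];print(np.degrees(np.arctan2(d[1],d[0])))
print('dot',ray(c,f(288,297),.094))
print('disc',ray(c,f(291,268),.060))
print('pin',ray(c,f(338,198),.022), 'dropper base',ray(c,f(540,480),0.05),'flasktop edge',ray(c,f(38,345),.02))
p=(ray(c,f(288,297),.094)[0]+q.mean(0))/2
for ang in(0,1):
  d=(q[1]-q[2]+q[0]-q[3]);y=np.arctan2(d[1],d[0])+np.pi/2
  delta([p[0],p[1],.2],y)
print(bot.get_obs()['joint_pos'])
E
```

```text
bar [ 0.45099175 -0.3168526   0.094     ] 0.04404779383226211 0.012306468410276734
140.6654109784919
140.6107439631639
dot [[ 0.45149108 -0.317257    0.094     ]]
disc [[ 0.44946052 -0.3169089   0.06      ]]
pin [[ 0.4325489  -0.30145936  0.022     ]] dropper base [[ 0.52402014 -0.23328182  0.05      ]] flasktop edge [[ 0.48426048 -0.40713548  0.02      ]]
alt [array([-1.00e-04, -0.00e+00, -7.82e-01]), array([-0.00e+00,  1.00e-04,  2.18e-01])]
row [-0.0043 -0.0122  0.2394] [-0.00e+00  1.00e-04  2.18e-01]
alt [array([-1.00e-04, -0.00e+00, -7.82e-01]), array([-0.00e+00,  1.00e-04,  2.18e-01])]
row [-0.0043 -0.0122  0.2394] [-0.00e+00  1.00e-04  2.18e-01]
[-6.05574314e-01  3.18993583e-01  2.74220245e-01  1.52567404e+00
 -1.40933190e-05 -6.03410527e-01]
```

```bash
python3 -m pendant '[-0.004,-0.012,0.04,0,0,0.037,0.5,-0.004,-0.012,0.08,0,0,0.074,0.5,-0.004,-0.012,0.13,0,0,0.11,0.5,-0.004,-0.012,0.18,0,0,0.147,0.5,-0.004,-0.012,0.24,0,0,0.184,0.5,-0.004,-0.012,0.3,0,0,0.219,0.5,-0.004,-0.012,0.36,0,0,0.219,0.5,-0.004,-0.012,0.42,0,0,0.219,0.5,-0.004,-0.012,0.459,0,0,0.219,0.5,-0.004,-0.012,0.459,0,0,0.219,0.5]'
python3 -m pendant '[0,0,0,0,0,0,0.5,0,0,0,0,0,0,0.5,0,0,0,0,0,0,0,0,0,0,0,0,0,0,0,0,0,0,0,0,0,0,0,0,0,0,0,0,0,0,0,0,0,0,0,0,0,0,0,0,0,0,0,0,0,0,0,0,0,0,0,0,0,0,0,0]'
python3 -m pendant '[0,0,-0.02,0,0,0,0,0,0,-0.06,0,0,0,0,0,0,-0.12,0,0,0,0,0,0,-0.18,0,0,0,0,0,0,-0.24,0,0,0,0,0,0,-0.3,0,0,0,0,0,0,-0.36,0,0,0,0,0,0,-0.36,0,0,0,0,0,0,-0.36,0,0,0,0,0,0,-0.36,0,0,0,0]'
```

```text
clock: 9.67
eef_pos: [0.4478, -0.3152, 0.0852]
tool_rot: [0.339, 0.941, 0.001, -0.005]
ft_force: [-0.6, -0.4, -0.1]
grip_width: 0.0425
grasp_force: 0.0
clock: 10.5
eef_pos: [0.4521, -0.3184, 0.0919]
tool_rot: [0.339, 0.941, -0.001, 0.002]
ft_force: [0.4, -0.1, 6.4]
grip_width: 0.0133
grasp_force: 59.3
clock: 11.33
eef_pos: [0.4504, -0.3172, 0.2696]
tool_rot: [0.339, 0.941, 0.0, -0.0]
ft_force: [-0.6, 0.3, -1.5]
grip_width: 0.0132
grasp_force: 58.5
```

```bash
python3 -m pendant '[0.03,0.04,0,0,0,-0.01,0,0.075,0.1,0,0,0,-0.02,0,0.12,0.16,0,0,0,-0.03,0,0.17,0.226,0,0,0,-0.04,0,0.22,0.293,0,0,0,-0.05,0,0.27,0.36,0,0,0,-0.058,0,0.32,0.426,0,0,0,-0.058,0,0.37,0.493,0,0,0,-0.058,0,0.42,0.56,0,0,0,-0.058,0,0.47,0.626,0,0,0,-0.058,0]' >/dev/null
python3 - <<'E'
from h import *
delta([.4715,.1583,.27],np.radians(61));print(bot.get_obs()['eef_pos'])
E
```

```text
alt [array([-0.0008, -0.001 , -0.0009]), array([-0.0015,  0.0013,  0.9991])]
row [ 0.0743  0.1487 -0.0038] [-0.0008 -0.001  -0.0009]
[0.4677005  0.07525478 0.26815532]
```

```bash
python3 -m pendant '[0.03,0.06,0,0,0,0,0,0.06,0.12,0,0,0,0,0,0.076,0.151,0.03,0,0,0,0,0.076,0.151,0.08,0,0,0,0,0.076,0.151,0.13,0,0,0,0,0.076,0.151,0.17,0,0,0,0,0.076,0.151,0.19,0,0,0,0,0.076,0.151,0.19,0,0,0,0,0.076,0.151,0.19,0,0,0,0,0.076,0.151,0.19,0,0,0,0]'
python3 - <<'E'
from h import *
delta([.4715,.1583,.175],np.radians(61));
w=snap('wrist');s=snap('scene')['pixels'][200:290,235:345]
a=cv2.resize(w['pixels'],(440,330));b=cv2.resize(s,(360,295),interpolation=cv2.INTER_CUBIC)
o=np.zeros((330,800,3),np.uint8);o[:,:440]=a;o[:295,440:]=b
cv2.imwrite('pics/w5.png',o[:,:,::-1])
E
```

```text
clock: 13.0
eef_pos: [0.4735, 0.158, 0.1758]
tool_rot: [0.252, 0.968, 0.0, 0.001]
ft_force: [0.3, -0.2, -0.9]
grip_width: 0.0129
grasp_force: 58.6
alt [array([ 0.0003,  0.0003, -0.001 ]), array([ 4.00e-04, -5.00e-04,  9.99e-01])]
row [ 0.0039 -0.0014  0.0016] [ 0.0003  0.0003 -0.001 ]
```

View pics/w5.png

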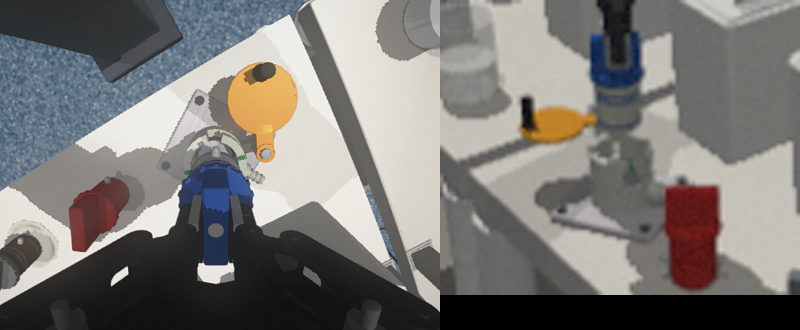

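The cartridge hangs upright over the housing, with the bar's white dot at wrist pixel (314,334), which gives the axis offset in the grip.

```bash
python3 - <<'E'
from h import *
c=snap('wrist');h=cv2.cvtColor(c['pixels'],cv2.COLOR_RGB2HSV)
m=cv2.inRange(h,(0,0,90),(180,90,255));w=m[320:350,300:330];k,l,s,ce=cv2.connectedComponentsWithStats(w)
o=bot.get_obs()
for i in range(1,k):
    p=ce[i]+[300,320];q=ray(c,p,o['eef_pos'][2]+.003)[0];t=R.from_quat(o['tool_rot']).inv().apply(q-o['eef_pos']);print(p,s[i],q,t.round(4))
print(o['eef_pos'])
E
```

```text
[313.50704225 334.85915493] [  3   5  22  20 355] [0.47267715 0.15864042 0.17936162] [ 0.0013 -0.0001 -0.003 ]
[0.47384269 0.15808346 0.17636162]
```

```bash
python3 -m pendant '[0.002,-0.002,0.01,0,0,0,0,0.002,-0.002,0.02,0,0,0,0,0.002,-0.002,0.03,0,0,0,0,0.002,-0.002,0.04,0,0,0,0,0.002,-0.002,0.05,0,0,0,0,0.002,-0.002,0.06,0,0,0,0,0.002,-0.002,0.07,0,0,0,0,0.002,-0.002,0.078,0,0,0,0,0.002,-0.002,0.078,0,0,0,0,0.002,-0.002,0.078,0,0,0,0]'
```

```text
clock: 13.98
eef_pos: [0.4715, 0.1575, 0.1357]
tool_rot: [0.252, 0.968, -0.0, -0.0]
ft_force: [0.3, -0.1, -1.6]
grip_width: 0.0132
grasp_force: 58.7
```

```bash
python3 -m pendant '[0,0,0.006,0,0,0,0,0,0,0.012,0,0,0,0,0,0,0.018,0,0,0,0,0,0,0.024,0,0,0,0,0,0,0.03,0,0,0,0,0,0,0.036,0,0,0,0,0,0,0.042,0,0,0,0,0,0,0.048,0,0,0,0,0,0,0.052,0,0,0,0,0,0,0.052,0,0,0,0]'
```

```text
clock: 14.82
eef_pos: [0.4717, 0.1577, 0.1109]
tool_rot: [0.252, 0.968, 0.0, 0.0]
ft_force: [-3.4, -1.0, 10.8]
grip_width: 0.013
grasp_force: 60.5
```

```bash
python3 -m pendant '[0,0,0.003,0,0,0,0,0,0,0.005,0,0,0,0,0,0,0.005,0,0,0,0,0,0,0.005,0,0,0.03,0,0,0,0.005,0,0,0.06,0,0,0,0.005,0,0,0.09,0,0,-0.001,0.005,0,0,0.12,0,0,-0.001,0.005,0,0,0.15,0,0,-0.001,0.005,0,0,0.18,0,0.001,-0.001,0.005,0,0,0.2,0]'; python3 - <<'E'
from h import *
o=bot.get_obs();print(o['ft_torque'],np.degrees(np.arctan2(*R.from_quat(o['tool_rot']).as_matrix()[1::-1,0])))
E
```

```text
clock: 15.65
eef_pos: [0.4731, 0.1577, 0.1098]
tool_rot: [0.54, 0.842, 0.002, 0.002]
ft_force: [-0.9, -0.8, 12.2]
grip_width: 0.0131
grasp_force: 60.6
[-0.38576765  0.10190644  0.07235373] 114.60132400441957
```

```bash
python3 -m pendant '[0,0,0,0,0,0.03,0,0,0,0,0,0,0.06,0,0,0,0,0,0,0.09,0,0.001,-0.001,0,0,0,0.12,0,0.001,-0.001,0,0,0,0.15,0,0.001,-0.001,0,0,0,0.18,0,0.001,-0.001,0,0,0,0.205,0,0.001,-0.001,0,0,0,0.215,0,0.001,-0.001,0,0,0,0.215,0,0.001,-0.001,0,0,0,0.215,0]'; python3 - <<'E'
from h import *
o=bot.get_obs();print(o['ft_torque'],np.degrees(np.arctan2(*R.from_quat(o['tool_rot']).as_matrix()[1::-1,0])))
E
```

```text
clock: 16.48
eef_pos: [0.4718, 0.1578, 0.1095]
tool_rot: [0.787, 0.616, 0.002, 0.001]
ft_force: [-2.7, -0.8, 12.3]
grip_width: 0.0133
grasp_force: 60.6
[-0.39166007  0.45166416 -0.01945914] 76.11955543325796
```

```bash
python3 -m pendant '[0,0,-0.003,0,0,0,0,0,0,-0.006,0,0,0,0,0,0,-0.009,0,0,0,0,0,0,-0.012,0,0,0,0,0,0,-0.015,0,0,0,0,0,0,-0.018,0,0,0,0,0,0,-0.018,0,0,0,0,0,0,-0.018,0,0,0,0,0,0,-0.018,0,0,0,0,0,0,-0.018,0,0,0,0]'; python3 - <<'E'
from h import *
o=bot.get_obs();print(o['ft_torque'])
E
```

```text
clock: 17.32
eef_pos: [0.4717, 0.1578, 0.1179]
tool_rot: [0.787, 0.617, 0.002, 0.001]
ft_force: [-0.6, -1.4, 8.1]
grip_width: 0.0131
grasp_force: 60.0
[-0.25674267  0.08014603  0.04831155]
```

```bash
python3 -m pendant '[0,0,0,0,0,0,0.4,0,0,0,0,0,0,0.4,0,0,0,0,0,0,0.4,0,0,0,0,0,0,0.4,0,0,0,0,0,0,0.4,0,0,-0.03,0,0,0,0.4,0,0,-0.08,0,0,0,0.4,0,0,-0.14,0,0,0,0.4,0,0,-0.2,0,0,0,0.4,0,0,-0.26,0,0,0,0.4]'
python3 -m pendant '[0,0,-0.06,0,0,0,0.4,0,0,-0.12,0,0,0,0.4,-0.05,0,-0.14,0,0,0,0.4,-0.1,0,-0.14,0,0,0,0.4,-0.15,0,-0.14,0,0,0,0.4,-0.2,0,-0.14,0,0,0,0.4,-0.2,0,-0.14,0,0,0,0.4,-0.2,0,-0.14,0,0,0,0.4,-0.2,0,-0.14,0,0,0,0.4,-0.2,0,-0.14,0,0,0,0.4]'
python3 - <<'E'
from h import *
c=snap('wrist');s=snap('scene');np.savez('w6',**{k:c[k] for k in('pixels','mtx','k1','cam_to_world')})
a=cv2.resize(c['pixels'][80:340,140:500],(440,318));b=cv2.resize(s['pixels'][200:290,235:345],(360,295),interpolation=cv2.INTER_CUBIC)
o=np.zeros((330,800,3),np.uint8);o[:318,:440]=a;o[:295,440:]=b
cv2.imwrite('pics/w6.png',o[:,:,::-1])
E
```

```text
clock: 18.15
eef_pos: [0.4698, 0.1575, 0.2474]
tool_rot: [0.787, 0.617, -0.001, -0.0]
ft_force: [0.0, 0.0, -0.3]
grip_width: 0.0338
grasp_force: 0.0
clock: 18.98
eef_pos: [0.4465, 0.0612, 0.3163]
tool_rot: [0.787, 0.617, 0.0, -0.0]
ft_force: [0.7, -0.4, -0.3]
grip_width: 0.0342
grasp_force: 0.0
```

View pics/w6.png

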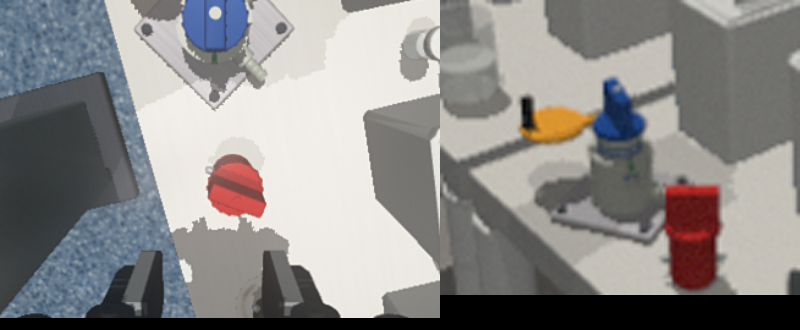

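```bash
python3 - <<'E'
from h import *
c=dict(np.load('w6.npz'))
for z in(.1145,.1225,.130):print(z,ray(c,(315.9,90.6),z)[0].round(4))
E
```

```text
0.1145 [0.473  0.1597 0.1145]
0.1225 [0.4728 0.1589 0.1225]
0.13 [0.4725 0.1582 0.13  ]
```

```bash
python3 - <<'E'
from h import *
s=snap('scene');m=cv2.inRange(cv2.cvtColor(s['pixels'],cv2.COLOR_RGB2HSV),(105,120,40),(125,255,255));m[:,:270]=0;m[:,320:]=0;m[280:]=0
y,x=np.nonzero(m);print('blue rows',y.min(),y.max(),'cols',x.min(),x.max())
T=np.linalg.inv(s['cam_to_world']);F=np.diag([1,-1,-1])
a=np.radians(76);e=np.array([np.cos(a),np.sin(a),0]);n=np.array([-e[1],e[0],0]);t=np.linspace(0,6.28,60)
for u in(.0205,.0255,.0285,.036):
    b=np.array([.4715,.1583,u]);P=[b+[0,0,.094]+i*.023*e+j*.007*n for i in(-1,1) for j in(-1,1)]+[b+[.024*np.cos(q),.024*np.sin(q),.052] for q in t]
    q=(np.array(P)@T[:3,:3].T+T[:3,3])@F
    v=cv2.projectPoints(q,np.zeros(3),np.zeros(3),s['mtx'],np.array([s['k1'],0,0,0,0.]))[0][:,0]
    print(u,v.min(0).round(1),v.max(0).round(1))
E
```

```text
blue rows 224 242 cols 282 296
0.0205 [281.3 225.1] [297.3 245.5]
0.0255 [281.2 223.7] [297.2 244.1]
0.0285 [281.2 222.8] [297.2 243.2]
0.036 [281.  220.6] [297.1 241. ]
```

```bash
python3 -c "from workcell import bot;print(bot.job_done())"
```

```text
the job is handed in; nothing more can be done
None
```

I swung the dust cover aside (about 1.7 rad), fitted, turned and released the fresh cartridge, and handed the job in at about 19 s; the hand-in returned no verdict, but the last camera check fits the locked height and angle, and the arm did not touch the used cartridge, glassware or bottles.

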